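Lock the bush plate on the twin shoulder bolts of a drilling jig

TASK

Lift the aluminium drilling template by its black handle, hang it level over both shoulder-bolt heads of the drilling jig so that it lies on the plywood block, press it down against the springs and slide it along its keyhole slots until it stops, then let it come up so that both heads sit locked in their recesses, and let go. Feel your way and work gently: the template should never bear on the jig with more than about 35 N. Do not knock the elbow, the tape measure, the marker or the pliers about.

Things in the scene. Friction and masses are not known exactly. Their poses are not given: they have to be found in the camera images.
- template: Drilling template (loose, about 0.45 kg): aluminium plate 190 mm long (y) x 90 mm wide (x) x 8 mm thick, lying flat on the worktop, black bow handle on top. Origin: middle of its underside; z up, x along its keyhole slots. Two identical keyholes, at y = +75 and -75 mm. Two steel drill bushes stand 5 mm proud at x = +12, y = +40 and -40 mm. Pressed down, it drags about 4 N.
- template_grip (a point): Centre of the handle bar, 35 mm straight above the template's origin, axes as the template. The bar is 14 mm thick (x), 66 mm long (y) and 18 mm high, its top 44 mm above the underside; under it is 18 mm of air between two legs (26 mm either side of the middle). Pinch it across x, in the middle of its length, from above.
- template_entry (a point): Midway between the keyholes' round entry holes (19 mm across), on the underside (template x = -12, y = 0 mm), axes as the template. From each hole a slot 10 mm wide runs in +x and ends at template x = +16 mm. Lying on the unpressed plywood with the heads in these holes, the plate must go 6 mm further down before its upper face clears the heads' undersides.
- template_home (a point): Midway between the keyholes' far ends, on the plate's underside (template x = +12, y = 0 mm), axes as the template. Here the upper face has round recesses 19 mm across and 3 mm deep round the slots (floor 5 mm thick), in which the bolt heads lock; the necks stop against the slot ends when this point is over the bolts' middle. The 5 mm between entry hole and recess is full thickness.
- jig: Drilling jig, screwed down: grey foot 104 (x) x 226 (y) x 10 mm; grey table 96 x 216 mm above it, with two shoulder bolts; in the middle a plywood block 72 x 104 x 18 mm (the work) fixed on a sprung platen: 7 N to start it sinking, 1 N more per mm, hard stop after 8.5 mm (15.5 N). The template's weight alone does not sink it. Origin: its middle at worktop level; z up.
- jig_bolts (a point): Midway between the bolts in plan, at worktop level, axes as the jig; bolts at y = +75 and -75 mm. Neck 8 mm; head 16 mm across, 5 mm thick, top bevelled 2 mm. The table sits where the last user clamped it, so its height is not measured: unpressed plywood top 72 to 80 mm up, heads' undersides 2 mm above it, tops 7 mm above it. Template y goes along this y; end for end is as good.
- elbow_galv: Bystander: galvanised pipe elbow, 64 x 64 x 40 mm, loose, behind the work.
- tape_measure: Bystander: yellow and black pocket tape measure, 34 x 85 x 66 mm, loose, far left behind the work.
- marker: Bystander: green felt marker, 131 mm long, 14 mm thick, loose, just behind the work.
- pliers: Bystander: red-handled pliers, 196 mm long, 13 mm high, loose, right of the work.

How it is judged:
On the way:
1. the template lies over both bolts, heads in the entry holes, and presses on the plywood against the springs (contact force between template and jig above 9 N and height (world z) of template below 0.0765 m and horizontal distance between template_entry and jig_bolts below 0.006 m), for 0.03 s.
At the end, for the whole second after the job is handed in: Template level (0.02 rad), lengthwise along the jig (0.04 rad), its recesses centred on the bolts within 3 mm in plan, clamped between springs and heads (contact forces with the jig over 10 N; lying loose they are only its weight, up to 5.3 N), at rest and let go (horizontal distance between template_home and jig_bolts below 0.003 m and angle between the y axis of template and the y axis of jig, either way round below 0.04 rad and angle between template's own z axis and vertical below 0.02 rad and contact force between template and jig above 10 N and linear speed of template below 0.01 m/s); the robot touches nothing.
It fails at once if the template bears on the jig with more than 38 N (forced, rammed or dropped) (contact force between template and jig above 38 N).
It fails at once if a bystander is knocked more than 30 mm (distance of any of elbow_galv, tape_measure, marker, pliers from where it was at the start of the episode above 0.03 m).
It also fails if it takes over 64 s, if anything falls off the work surface, if the arm or the gripper's body presses on something with over 40 N, if the wrist force passes 120 N, or if a joint passes its speed limit or range.

ROBOT

A 6-joint arm with a two-finger parallel gripper is mounted at the origin on a cart in front of the work surface, level with it; the furniture and walls round the work are solid. World frame = base frame: x ahead of the robot, y to its left, z up, the work surface at z = 0. Lengths are in m, angles in rad, forces in N, time in s.
With the tool pointing down it reaches from about 0.25 to 0.725 m from the base axis. Payload 4 kg.
Tool frame: the origin (TCP) lies at the very end of the fingers, on their centre line; the grasp point (between the pads) lies env.tcp_to_grasp behind it (env.tcp_to_grasp is the distance from the TCP to the grasp point, in m); z points along the fingers, y is the line along which they close (so a half turn about z gives the same grasp; the last joint's range is limited). The gripper opens to 85 mm and grips with 20 to 120 N. Pads are 22 mm wide; open, the fingers measure 114 mm over their backs; the gripper's body (76 mm by 85 mm) begins 54 mm behind the grasp point. The pads swing forward as they close: fully open they stand 13 mm farther back than shut.
Start: joints at [1.272, 0.241, 0.005, 1.335, 0, 1.571], TCP at [0.147, 0.478, 0.231] pointing down, gripper open.
Joint ranges: [-2.72, 2.72], [-1.05, 1.87], [-1.09, 1.28], [-1.99, 2.15], [-1.42, 1.44], [-3.14, 3.14]. Speed limits (rad/s): [2.79, 2.79, 3.14, 3.14, 3.14, 3.14].

INTERFACE

Orientations are given as a 3x3 rotation matrix whose columns are the frame's x, y, z axes.
In Python, from workcell import readout, snapshot, workorder, models, env gives the robot as it stands.
- The arm moves only by the shell command python3 -m crank 'ROWS' [OPENING] [FORCE]. ROWS is JSON, a list of rows, each an object with "offset": the shift along the world's x, y, z in cm, a list of three; "turn": the turn about the world's z in degrees. A call has 1 to 12 rows; each row shifts and turns the commanded pose from where the row before left it; what a row does not reach is not made up. A row lasts 1/12 s, in which the tool goes at most 41.7 mm and 7.16 degrees, less where a joint would pass 70% of its speed; a pose out of reach is approached as far as the arm can. A call with a gripper value outside its range is refused whole. OPENING is the opening, from 0 (shut) to 1 (fully open), set as the call begins (- or left out, the last holds). The fingers move at their own pace and stop on an object; FORCE is the grip in N (left out, the last holds). Time passes only in rows, so rows that do not move let the fingers close. It gives the time, the measured TCP pose, the force, the opening and the grip force at its end, in the units of the state.
- readout.get_obs(): the state, without advancing time (a new reading comes with each control period).
- snapshot(name): name is "side" or "top"; returns a dict with "img" (400x640x3 uint8, red, green, blue), "mtx" (3x3 intrinsics, pixels), "origin" and "rotation" of the camera in the world. Camera axes: x right, y up, looking along -z (the intrinsics and any distortion apply to the point x, -y, -z); pixel columns grow to the right and rows downward; lengths in m; the calibration is good to about 2 mm. A picture is of the moment at which its call begins. There is no depth.
- workorder.finish_job(): hands the job in; it is judged then, once.
Trained networks look in the newest picture that a camera, given by its name, has taken for a name from the list of things; names that differ only in an ending like _2 or _b are one class to them, and where a whole thing is asked for, a point or a joint stands for the part that bears it (a point fixed in the world has none). Each returns a list of dicts, best first, with "confidence" (0 to 1); they miss things now and then, are a little off and sometimes report something else, mostly with a low value. They report only what shows in the picture. A call takes as long as a camera call.
- models.silhouettes(camera, query): "region" (400x640 bool, what is visible of it).
- models.place_of(camera, query): "location" ([x, y, z] in m, in the coordinates of the camera as it stood for that picture, good to about 4 mm: a listed point, or the origin of a listed thing).
The state is a dict: "time": time; "joints": joint angles; "joint_velocities": joint speeds; "joint_torque": joint torques, N m; "ee_pos": TCP position; "eef_rot": TCP orientation; "ft_force": force on the tool from outside, world axes, zero at the start; "torque": the same for the moment, N m; "grip_width": opening from 0.0 (shut) to 1.0 (fully open); "grasp_force": force on a finger pad.
Only numpy, scipy, OpenCV 4.12 (cv2) and the standard library are available. Lean on these libraries where they do the work, as an engineer would, in place of code of your own. Each camera call takes 0.05 s, during which the arm holds its last target. There are 200 camera calls.

## Working session

There is one attempt and no reset: what is moved stays moved. The work goes in short steps, Python scripts to look and compute and a shell command to move; the robot and the scene stay as the last step left them, time stands still between calls to the robot, and variables do not carry over. Pictures are saved under pics/ and viewed, at most 10 in all, crops included, and the job is handed in when it is done.

```bash
mkdir -p pics; cat > h.py <<'E'
from workcell import readout, snapshot, workorder, models, env
import numpy as np, cv2
def snap(c,name=None):
    s=snapshot(c)
    if name: cv2.imwrite('pics/'+name,s['img'][:,:,::-1])
    return s
def loc(c,s,q):
    out=[]
    for d in models.place_of(c,q)[:3]:
        p=np.array(d['location']); out.append((round(d['confidence'],2),np.round(np.array(s['origin'])+np.array(s['rotation'])@p,4)))
    return out
def proj(s,p):
    q=np.array(s['rotation']).T@(np.array(p)-s['origin']); v=np.array(s['mtx'])@np.array([q[0],-q[1],-q[2]]); return v[:2]/v[2]
def ray(s,uv,z):
    d=np.linalg.inv(s['mtx'])@np.array([uv[0],uv[1],1.]); d=np.array(s['rotation'])@np.array([d[0],-d[1],-d[2]])
    o=np.array(s['origin']); return o+d*(z-o[2])/d[2]
E
python3 - <<'E'
from h import *
print({k:np.round(v,3).tolist() for k,v in readout.get_obs().items()}, env.tcp_to_grasp)
for c in('top','side'):
    s=snap(c,c+'0.png'); print(c,np.round(s['origin'],3),np.round(s['rotation'],2).tolist(),np.round(s['mtx'],0).tolist())
    for q in('template','template_grip','template_entry','template_home','jig','jig_bolts','elbow_galv','tape_measure','marker','pliers'): print(q,loc(c,s,q))
E
```

```text
{'time': 0.0, 'joints': [1.272, 0.241, 0.004, 1.335, -0.0, 1.571], 'joint_velocities': [-0.002, -0.001, -0.001, -0.001, -0.001, 0.001], 'joint_torque': [-0.001, -37.232, 25.241, 0.017, 0.0, -0.0], 'ee_pos': [0.147, 0.477, 0.23], 'eef_rot': [[-0.956, 0.294, -0.001], [0.294, 0.956, -0.002], [-0.0, -0.002, -1.0]], 'ft_force': [0.61, 0.882, 0.404], 'torque': [0.049, 0.024, 0.035], 'grasp_force': 0.0, 'grip_width': 0.999} 0.0187
top [ 0.445 -0.017  1.241] [[0.02, 1.0, -0.09], [-1.0, 0.02, -0.02], [-0.02, 0.09, 1.0]] [[388.0, 0.0, 314.0], [0.0, 388.0, 192.0], [0.0, 0.0, 1.0]]
template [(0.78, array([ 0.4817, -0.0131, -0.0008]))]
template_grip [(0.69, array([ 0.4799, -0.012 ,  0.0386]))]
template_entry [(0.75, array([ 0.4697, -0.0097,  0.0007]))]
template_home [(0.84, array([ 0.4964, -0.0141,  0.0015]))]
jig [(0.68, array([ 0.4965,  0.2588, -0.0009]))]
jig_bolts [(0.59, array([0.4918, 0.2612, 0.003 ])), (0.3, array([ 0.4634, -0.0103,  0.002 ]))]
elbow_galv [(0.73, array([6.487e-01, 1.288e-01, 6.000e-04]))]
tape_measure [(0.55, array([6.743e-01, 3.343e-01, 2.000e-04]))]
marker [(0.51, array([ 0.633 ,  0.0019, -0.0024]))]
pliers [(0.68, array([ 0.4231, -0.338 , -0.0017])), (0.23, array([ 0.4783, -0.0105,  0.0366]))]
side [ 0.336 -0.941  0.718] [[0.97, 0.12, -0.2], [-0.23, 0.56, -0.79], [0.01, 0.82, 0.57]] [[495.0, 0.0, 322.0], [0.0, 495.0, 203.0], [0.0, 0.0, 1.0]]
template [(0.6, array([ 0.4837, -0.0135,  0.0036]))]
template_grip [(0.88, array([ 0.484 , -0.0105,  0.0388]))]
template_entry [(0.66, array([ 0.4717, -0.008 ,  0.0032]))]
template_home []
jig [(0.56, array([0.4934, 0.2634, 0.0043]))]
jig_bolts [(0.59, array([ 0.4922,  0.2625, -0.0008]))]
elbow_galv [(0.9, array([ 6.487e-01,  1.286e-01, -4.000e-04]))]
tape_measure [(0.73, array([0.6707, 0.33  , 0.0037]))]
marker [(0.6, array([6.376e-01, 3.000e-04, 1.000e-03]))]
pliers [(0.81, array([ 4.259e-01, -3.383e-01,  3.000e-04]))]
```

View pics/top0.png

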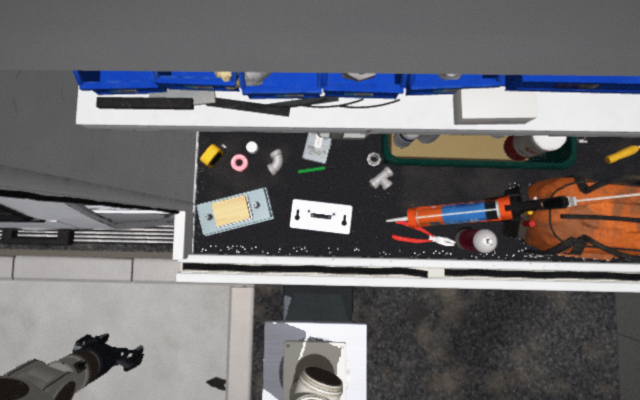

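View pics/side0.png

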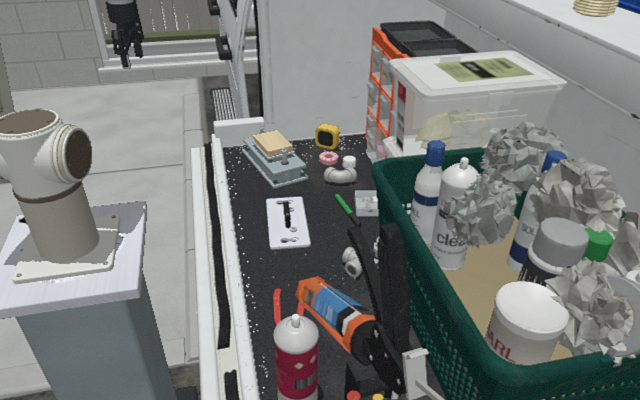

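The top view shows the white template at about (321,216), with the handle dark in its middle. The jig is at (235,211), tilted about 15°, with a bolt near each end. The side view agrees with this. Next I'll measure the yaws.

```bash
python3 - <<'E'
from h import *
s=snap('top')
def yaw(q,z):
    m=models.silhouettes('top',q)[0]; r=m['region'].astype(np.uint8)
    v,u=np.nonzero(r); P=np.array([ray(s,(a,b),z)[:2] for a,b in zip(u,v)])
    rc=cv2.minAreaRect((P*1000).astype(np.float32)); bx=cv2.boxPoints(rc)
    e=max([(bx[1]-bx[0]),(bx[2]-bx[1])],key=np.linalg.norm); e=e*np.sign(e[1])
    w=np.linalg.eigh(np.cov(P.T))[1][:,1]; w=w*np.sign(w[1])
    print(q,m['confidence'],np.round(rc[0],1),np.round(rc[1],1),'yaw',np.degrees(np.arctan2(-e[0],e[1])),'pca',np.degrees(np.arctan2(-w[0],w[1])),P.mean(0))
yaw('template',0.008);yaw('jig',0.05)
# candidates for mtx check
for n,p in(('tp',(.482,-.012,.035)),('jig',(.493,.262,.076))): print(n,proj(s,p))
im=s['img'][:,:,::-1]
c=cv2.resize(im[180:245,190:360],None,fx=4.6,fy=4.6,interpolation=cv2.INTER_CUBIC); cv2.imwrite('pics/crop1.png',c)
E
```

```text
template 0.65 [481.2 -10.1] [189.6  90.2] yaw -5.390116 pca -5.042349315780853 [ 0.48134644 -0.00997944]
jig 0.81 [491.4 254.6] [103.6 224. ] yaw 15.52213 pca 15.119385010490104 [0.48980348 0.25492295]
tp [320.78447337 215.96644256]
jig [230.01505503 210.20233248]
```

View pics/crop1.png

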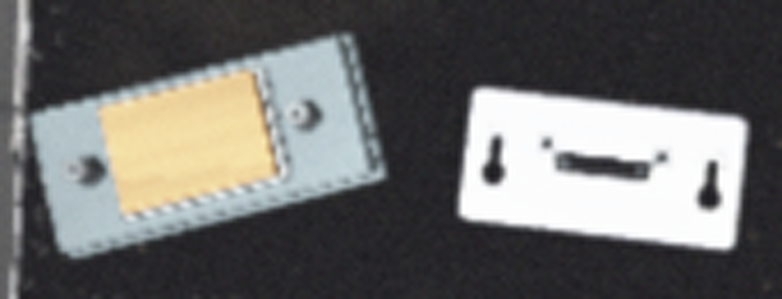

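The crop shows both keyholes with their slots pointing world +x (up). The template's yaw is about -5.3° and the jig's about +15.3°. The bolt heads are at crop (80,169) and (302,114). I'll move above the template now.

```bash
python3 -m crank '[{"offset":[2.3,-3.3,0],"turn":-6.5},{"offset":[2.3,-3.3,0],"turn":-6.5},{"offset":[2.3,-3.3,0],"turn":-6.5},{"offset":[2.3,-3.3,0],"turn":-6.5},{"offset":[2.3,-3.3,0],"turn":-6.5},{"offset":[2.3,-3.3,0],"turn":-6.5},{"offset":[2.3,-3.3,0],"turn":-6.5},{"offset":[2.3,-3.3,0],"turn":-6.5},{"offset":[2.3,-3.3,0],"turn":-6.5},{"offset":[2.3,-3.3,0],"turn":-6.5},{"offset":[2.3,-3.3,0],"turn":-6.5},{"offset":[2.3,-3.3,0],"turn":-6.5}]' 1 60
python3 - <<'E'
from h import *
s=snap('top','top1.png')
c=lambda x,y:(190+(x+.5)/4.6-.5,180+(y+.5)/4.6-.5)
a=ray(s,c(80,169),.083);b=ray(s,c(302,114),.083);print(a,b,(a+b)/2,np.linalg.norm(a-b),np.degrees(np.arctan2(-(a-b)[0],(a-b)[1])), ray(s,c(190,142),.076))
for q in('jig','jig_bolts'): print(loc('top',s,q))
s=snap('side')
for q in('jig','jig_bolts'): print(loc('side',s,q))
o=readout.get_obs();print(o['ee_pos'],o['eef_rot'])
E
```

```text
time: 2.25
ee_pos: [0.424, 0.0799, 0.2316]
eef_rot: [[0.095, 0.995, 0.001], [0.995, -0.095, 0.0], [0.0, 0.001, -1.0]]
ft_force: [1.5, 0.6, 0.4]
grip_width: 1.004
grasp_force: 0.0
[0.47301831 0.32895017 0.083     ] [0.51152965 0.18492602 0.083     ] [0.49227398 0.25693809 0.083     ] 0.14908413344577923 14.970372186426555 [0.4922178  0.25924496 0.076     ]
[(0.8, array([4.928e-01, 2.608e-01, 2.000e-04]))]
[]
[(0.81, array([0.4963, 0.2623, 0.0049]))]
[(0.83, array([ 0.4914,  0.2635, -0.0037]))]
[0.422562   0.08242224 0.23119844] [[ 8.77684063e-02  9.96140608e-01 -7.71775536e-04]
 [ 9.96140889e-01 -8.77682312e-02  2.58020297e-04]
 [ 1.89287122e-04 -7.91443198e-04 -9.99999669e-01]]
```

```bash
python3 -m crank '[{"offset":[2.0,-3.2,-2]},{"offset":[2.0,-3.1,-2]},{"offset":[1.9,-3.1,-2]},{"offset":[0,0,-4]},{"offset":[0,0,-4]},{"offset":[0,0,-3]},{"offset":[0,0,-2]},{"offset":[0,0,-1.4]},{"offset":[0,0,-1]},{"offset":[0,0,0]}]'; python3 -m crank '[{"offset":[0,0,0]},{"offset":[0,0,0]},{"offset":[0,0,0]},{"offset":[0,0,0]},{"offset":[0,0,0]},{"offset":[0,0,0]},{"offset":[0,0,0]},{"offset":[0,0,0]}]' 0 60
```

```text
schema error: expected keys offset, turn
schema error: expected keys offset, turn
```

```bash
python3 -m crank '[{"offset":[2.0,-3.2,-2],"turn":0},{"offset":[2.0,-3.1,-2],"turn":0},{"offset":[1.9,-3.1,-2],"turn":0},{"offset":[0,0,-4],"turn":0},{"offset":[0,0,-4],"turn":0},{"offset":[0,0,-3],"turn":0},{"offset":[0,0,-2],"turn":0},{"offset":[0,0,-1.4],"turn":0},{"offset":[0,0,-1],"turn":0},{"offset":[0,0,0],"turn":0},{"offset":[0,0,0],"turn":0}]'
```

```text
time: 3.47
ee_pos: [0.4814, -0.01, 0.0181]
eef_rot: [[0.087, 0.996, -0.0], [0.996, -0.087, 0.0], [0.0, -0.0, -1.0]]
ft_force: [-0.2, -0.1, -0.4]
grip_width: 0.998
grasp_force: 0.0
```

```bash
python3 -m crank '[{"offset":[0,-0.1,-0.1],"turn":0},{"offset":[0,0,0],"turn":0},{"offset":[0,0,0],"turn":0},{"offset":[0,0,0],"turn":0},{"offset":[0,0,0],"turn":0},{"offset":[0,0,0],"turn":0},{"offset":[0,0,0],"turn":0},{"offset":[0,0,0],"turn":0},{"offset":[0,0,0],"turn":0},{"offset":[0,0,0],"turn":0}]' 0 70; python3 -m crank '[{"offset":[0,0,1],"turn":0},{"offset":[0,0,1],"turn":0},{"offset":[0,0,1],"turn":0},{"offset":[0,0,3],"turn":0},{"offset":[0,0,3],"turn":0},{"offset":[0,0,3],"turn":0},{"offset":[0,0,2],"turn":0},{"offset":[0,0,0],"turn":0},{"offset":[0,0,0],"turn":0}]'
```

```text
time: 4.3
ee_pos: [0.482, -0.0123, 0.0175]
eef_rot: [[0.089, 0.996, 0.001], [0.996, -0.089, -0.0], [-0.0, 0.001, -1.0]]
ft_force: [-0.8, -0.0, 5.3]
grip_width: 0.15
grasp_force: 70.0
time: 5.05
ee_pos: [0.4822, -0.0122, 0.158]
eef_rot: [[0.089, 0.996, 0.003], [0.996, -0.089, -0.0], [0.0, 0.003, -1.0]]
ft_force: [0.2, -0.8, -4.3]
grip_width: 0.15
grasp_force: 69.1
```

```bash
python3 -m crank '[{"offset":[0.2,1.5,0],"turn":2},{"offset":[0.2,3,0],"turn":2},{"offset":[0.2,3,0],"turn":2},{"offset":[0.2,3,0],"turn":2},{"offset":[0.2,3,0],"turn":2},{"offset":[0.3,3,0],"turn":2},{"offset":[0.3,3,0],"turn":2},{"offset":[0.3,3,0],"turn":2},{"offset":[0.2,3,0],"turn":2},{"offset":[0.1,2,0],"turn":2.3},{"offset":[0,0,0],"turn":0},{"offset":[0,0,0],"turn":0}]'
cat > m.py <<'E'
from h import *
import sys
def yaw(c,s,q,z):
    m=models.silhouettes(c,q)
    if not m: return
    r=m[0]['region']; v,u=np.nonzero(r); P=np.array([ray(s,(a,b),z)[:2] for a,b in zip(u,v)])
    rc=cv2.minAreaRect((P*1000).astype(np.float32)); w=np.linalg.eigh(np.cov(P.T))[1][:,1]; w=w*np.sign(w[1])
    print(' sil',q,np.round(rc[0],1),np.round(rc[1],1),'pca',round(np.degrees(np.arctan2(-w[0],w[1])),2))
o=readout.get_obs(); t=o['ee_pos']; print('tcp',t,'tool y yaw',np.degrees(np.arctan2(o['eef_rot'][1][1],o['eef_rot'][0][1])))
for c in('top','side'):
    s=snap(c,c+sys.argv[1]+'.png')
    for q in('template','template_grip','template_entry','template_home','jig_bolts'): print(c,q,loc(c,s,q)[:1])
    if c=='top': yaw(c,s,'template',t[2]-.0175+.008)
E
python3 m.py _a
```

```text
time: 6.05
ee_pos: [0.5018, 0.2632, 0.154]
eef_rot: [[-0.264, 0.965, -0.005], [0.965, 0.264, -0.003], [-0.002, -0.005, -1.0]]
ft_force: [-0.1, -0.2, -4.1]
grip_width: 0.147
grasp_force: 69.0
tcp [0.50178247 0.26316123 0.15396364] tool y yaw 15.300905959032153
top template [(0.9, array([0.5031, 0.2637, 0.1376]))]
top template_grip [(0.75, array([0.4992, 0.2659, 0.1695]))]
top template_entry [(0.76, array([0.488 , 0.2602, 0.1377]))]
top template_home [(0.7, array([0.5158, 0.2683, 0.1385]))]
top jig_bolts [(0.77, array([0.4921, 0.2604, 0.0022]))]
 sil template [505.7 248.1] [ 89.6 158.9] pca 35.42
side template [(0.71, array([0.5079, 0.2625, 0.1445]))]
side template_grip [(0.86, array([0.5039, 0.2651, 0.175 ]))]
side template_entry [(0.78, array([0.4911, 0.2616, 0.1424]))]
side template_home [(0.88, array([0.5132, 0.266 , 0.1368]))]
side jig_bolts [(0.81, array([ 4.907e-01,  2.647e-01, -1.000e-04]))]
```

```bash
python3 -m crank '[{"offset":[0.2,0.1,-1.5],"turn":0},{"offset":[0,0,-1.5],"turn":0},{"offset":[0,0,-0.6],"turn":0},{"offset":[0,0,0],"turn":0},{"offset":[0,0,0],"turn":0}]'
python3 m.py _b; python3 - <<'E'
import cv2
a=cv2.imread('pics/side_b.png')[100:200,220:340];b=cv2.imread('pics/top_b.png')[170:250,185:285]
f=lambda i,k:cv2.resize(i,None,fx=k,fy=k,interpolation=cv2.INTER_CUBIC)
cv2.imwrite('pics/cb.png',f(a,6))
cv2.imwrite('pics/cbt.png',f(b,7))
E
```

```text
time: 7.12
ee_pos: [0.5053, 0.2638, 0.1208]
eef_rot: [[-0.262, 0.965, -0.001], [0.965, 0.262, -0.0], [-0.0, -0.001, -1.0]]
ft_force: [-0.3, -1.0, -4.9]
grip_width: 0.152
grasp_force: 68.9
tcp [0.50530874 0.26375176 0.12081429] tool y yaw 15.180883020084273
top template [(0.91, array([0.5042, 0.2633, 0.105 ]))]
top template_grip [(0.62, array([0.5012, 0.2662, 0.1409]))]
top template_entry [(0.79, array([0.4925, 0.2629, 0.1071]))]
top template_home [(0.67, array([0.5169, 0.2663, 0.1039]))]
top jig_bolts [(0.61, array([0.4933, 0.2613, 0.0031]))]
 sil template [508.2 246.8] [ 93.  156.8] pca 38.53
side template [(0.96, array([0.5083, 0.2668, 0.1052]))]
side template_grip [(0.69, array([0.5064, 0.2702, 0.1374]))]
side template_entry [(0.71, array([0.4992, 0.2617, 0.1037]))]
side template_home [(0.59, array([0.5174, 0.2691, 0.104 ]))]
side jig_bolts [(0.63, array([0.4859, 0.2667, 0.002 ]))]
```

View pics/cb.png

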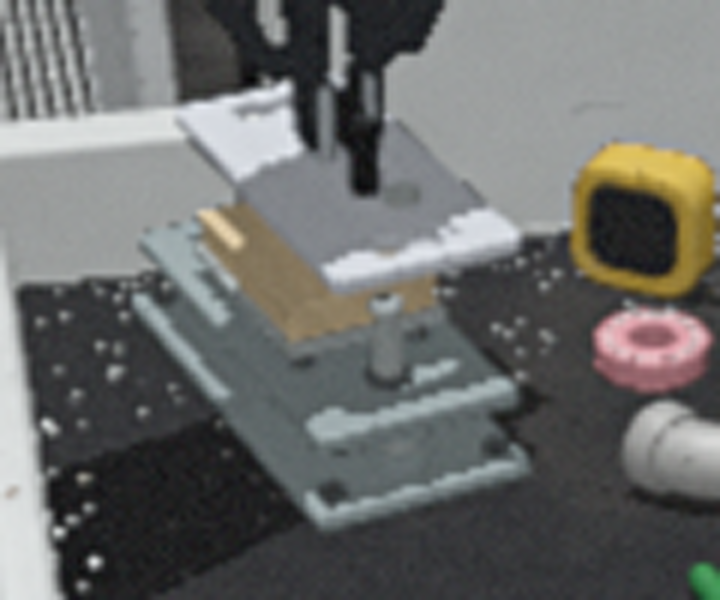

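View pics/cbt.png

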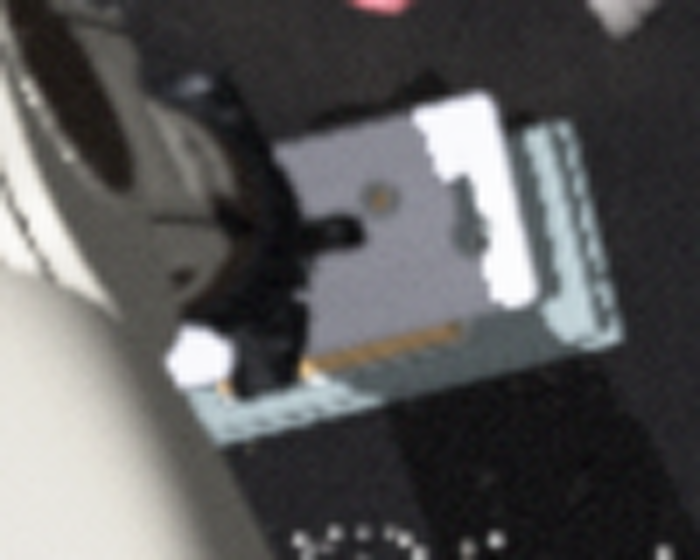

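Side crop: the near bolt head is at (386,304), with the plate's near corner at (328,268) and its right corner at (523,236). The top crop shows the near keyhole at (470,215). Next I'll locate both heads in the first side picture and triangulate them.

```bash
python3 - <<'E'
import cv2
f=lambda i,k:cv2.resize(i,None,fx=k,fy=k,interpolation=cv2.INTER_CUBIC)
a=cv2.imread('pics/side0.png')[122:192,238:312];b=cv2.imread('pics/top0.png')[187:237,192:276]
A=f(a,8);B=f(b,8)
B=cv2.copyMakeBorder(B,0,0,0,0,cv2.BORDER_CONSTANT)
cv2.imwrite('pics/z1.png',A);cv2.imwrite('pics/z2.png',B)
E
```

```text
(no output)
```

View pics/z1.png

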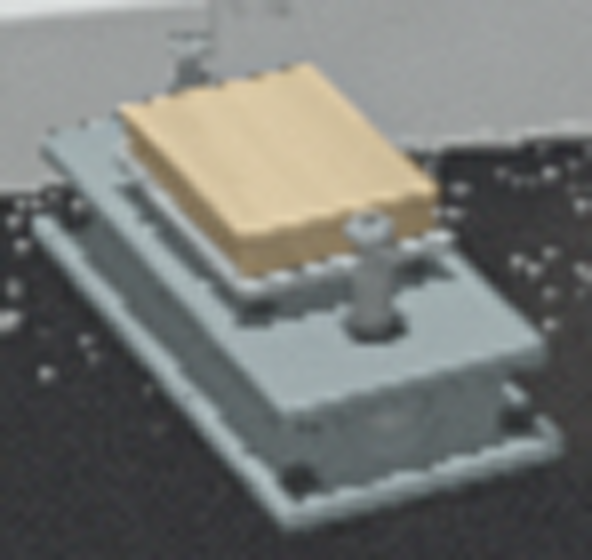

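View pics/z2.png

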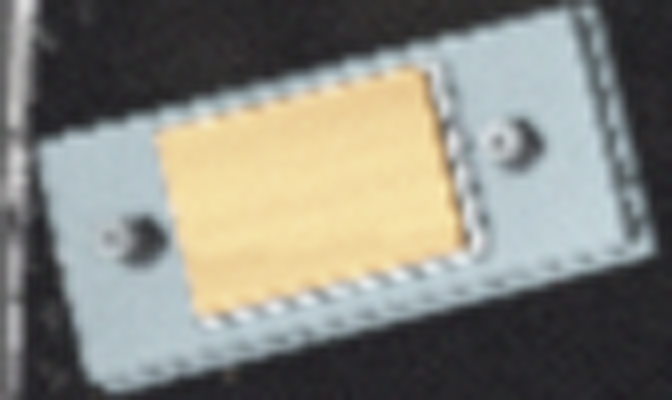

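```bash
cat > fit.py <<'E'
from h import *
from scipy.optimize import least_squares
S={c:snap(c) for c in('top','side')}
px=lambda u,v,k,o:np.array([(u+.5)/k-.5+o[0],(v+.5)/k-.5+o[1]])
t=lambda u,v:px(u,v,8,(192,187)); d=lambda u,v:px(u,v,8,(238,122))
tb=lambda u,v:px(u,v,7,(185,170)); db=lambda u,v:px(u,v,6,(220,100))
def W(p,yaw,l,z): c,s=np.cos(yaw),np.sin(yaw); return [p[0]+c*l[0]-s*l[1],p[1]+s*l[0]+c*l[1],z]
J=[('top',t(118,239),(0,75),6),('top',t(504,141),(0,-75),6),('side',d(369,222),(0,-75),7),('side',d(190,43),(0,75),7),
('top',t(157,130),(36,52),0),('top',t(422,68),(36,-52),0),('top',t(470,245),(-36,-52),0),('top',t(200,318),(-36,52),0),
('side',d(120,107),(-36,52),0),('side',d(312,65),(36,52),0),('side',d(438,187),(36,-52),0),('side',d(240,235),(-36,-52),0)]
T=[('side',db(325,268),(-45,-95),8),('side',db(523,234),(45,-95),8),('side',db(178,118),(-45,95),8),('top',tb(492,90),(45,-95),8),('top',tb(534,307),(-45,-95),8),('top',tb(381,198),(12,-40),13),('side',db(403,193),(12,-40),13)]
tcp=np.array([.5053,.2638,.1208]); ty=np.radians(15.2)
def f(x):
    r=[]
    b={'top':x[5:7],'side':x[7:9]}
    for c,uv,l,z in J: r.append(proj(S[c],W(x[:2],x[2],np.array(l)/1e3,x[3]+z/1e3))+b[c]-uv)
    for c,uv,l,z in T: r.append(proj(S[c],W(tcp,ty,(l[0]/1e3,l[1]/1e3+x[4]),tcp[2]-.0175+z/1e3))+b[c]-uv)
    return np.concatenate(r+[x[5:]*.3, [x[4]*300]])
r=least_squares(f,[.492,.261,.265,.076,0,0,0,0,0],x_scale=[.01,.01,.1,.01,.01,1,1,1,1],loss='soft_l1')
x=r.x; print('bolts',x[:2],'yaw',np.degrees(x[2]),'h',x[3],'dy',x[4],'bias',x[5:])
print(np.round(r.fun[:38].reshape(-1,2),1).tolist())
e=np.array(W(tcp,x[2],(-.012,x[4]),0)); print('entry',e[:2],'move needed cm',(x[:2]-e[:2])*100)
C=np.linalg.inv(r.jac.T@r.jac);print(np.sqrt(np.diag(C))[:5]*.4)
E
python3 fit.py
```

```text
bolts [0.49228257 0.26008725] yaw 15.287513248971601 h 0.07845701607596609 dy 0.0008201304134794116 bias [ 0.23676845 -0.03750054  0.06812358 -0.42795954]
[[-0.4, 0.0], [-0.1, -0.1], [0.1, 0.2], [-0.1, -0.3], [0.1, 0.2], [0.4, -0.5], [-0.1, 0.6], [0.0, -0.1], [0.1, -0.1], [-0.2, -0.2], [0.1, 0.2], [0.2, 0.2], [1.6, 2.4], [0.2, 0.4], [-1.8, -1.7], [-0.2, 0.3], [0.8, -1.0], [-0.4, 0.2], [-0.4, -0.4]]
entry [0.49350838 0.26142716] move needed cm [-0.1225812  -0.13399059]
[0.0007431  0.00164039 0.00540174 0.00130454 0.00127571]
```

```bash
python3 -m crank '[{"offset":[-0.12,-0.13,-0.4],"turn":0},{"offset":[0,0,-0.5],"turn":0},{"offset":[0,0,-0.4],"turn":0},{"offset":[0,0,0],"turn":0},{"offset":[0,0,0],"turn":0},{"offset":[0,0,0],"turn":0}]'; python3 -m crank '[{"offset":[0,0,-0.1],"turn":0},{"offset":[0,0,-0.1],"turn":0},{"offset":[0,0,0],"turn":0},{"offset":[0,0,0],"turn":0}]'; python3 -m crank '[{"offset":[0,0,-0.1],"turn":0},{"offset":[0,0,-0.1],"turn":0},{"offset":[0,0,0],"turn":0},{"offset":[0,0,0],"turn":0}]'
```

```text
time: 8.37
ee_pos: [0.5043, 0.2626, 0.1078]
eef_rot: [[-0.262, 0.965, -0.0], [0.965, 0.262, -0.0], [-0.0, -0.0, -1.0]]
ft_force: [-0.1, -0.5, -2.8]
grip_width: 0.149
grasp_force: 69.0
time: 8.7
ee_pos: [0.5044, 0.2626, 0.106]
eef_rot: [[-0.262, 0.965, 0.0], [0.965, 0.262, 0.0], [0.0, 0.0, -1.0]]
ft_force: [-0.1, 0.3, -4.1]
grip_width: 0.149
grasp_force: 69.0
time: 9.03
ee_pos: [0.5043, 0.2625, 0.1038]
eef_rot: [[-0.262, 0.965, -0.0], [0.965, 0.262, -0.0], [-0.0, -0.0, -1.0]]
ft_force: [-0.1, 0.0, -4.5]
grip_width: 0.15
grasp_force: 69.0
```

```bash
for i in 1; do python3 -m crank '[{"offset":[0,0,-0.1],"turn":0},{"offset":[0,0,0],"turn":0},{"offset":[0,0,0],"turn":0}]'; done;  python3 -m crank '[{"offset":[0,0,-0.1],"turn":0},{"offset":[0,0,0],"turn":0},{"offset":[0,0,0],"turn":0}]' | grep -E 'ee|ft'; python3 -m crank '[{"offset":[0,0,-0.1],"turn":0},{"offset":[0,0,0],"turn":0},{"offset":[0,0,0],"turn":0}]' | grep -E 'ee|ft'
```

```text
time: 9.28
ee_pos: [0.5043, 0.2625, 0.1028]
eef_rot: [[-0.262, 0.965, -0.0], [0.965, 0.262, -0.0], [0.0, -0.0, -1.0]]
ft_force: [-0.3, -0.1, -3.9]
grip_width: 0.148
grasp_force: 69.0
ee_pos: [0.5043, 0.2625, 0.1019]
eef_rot: [[-0.262, 0.965, -0.0], [0.965, 0.262, -0.0], [-0.0, -0.0, -1.0]]
ft_force: [-0.0, -0.1, -2.9]
ee_pos: [0.5043, 0.2625, 0.1008]
eef_rot: [[-0.262, 0.965, -0.0], [0.965, 0.262, -0.0], [-0.0, -0.0, -1.0]]
ft_force: [-0.1, -0.4, -3.1]
```

```bash
python3 -m crank '[{"offset":[0,0,-0.1],"turn":0},{"offset":[0,0,0],"turn":0},{"offset":[0,0,0],"turn":0}]' | grep -E 'ee_|ft'; python3 -m crank '[{"offset":[0,0,-0.1],"turn":0},{"offset":[0,0,0],"turn":0},{"offset":[0,0,0],"turn":0}]' | grep -E 'ee_|ft'; python3 -m crank '[{"offset":[0,0,-0.1],"turn":0},{"offset":[0,0,0],"turn":0},{"offset":[0,0,0],"turn":0}]' | grep -E 'ee_|ft'; python3 -c "from h import *;print(readout.get_obs()['torque'])"
```

```text
ee_pos: [0.5043, 0.2625, 0.0998]
ft_force: [-0.3, 0.8, -3.4]
ee_pos: [0.5043, 0.2625, 0.0989]
ft_force: [0.3, 0.6, -4.3]
ee_pos: [0.5043, 0.2625, 0.0978]
ft_force: [0.5, -0.2, -3.4]
[-0.02930973 -0.02223792  0.02839852]
```

```bash
python3 -m crank '[{"offset":[0,0,-0.1],"turn":0},{"offset":[0,0,0],"turn":0},{"offset":[0,0,0],"turn":0}]' | grep -E 'ee_|ft'; python3 -m crank '[{"offset":[0,0,-0.1],"turn":0},{"offset":[0,0,0],"turn":0},{"offset":[0,0,0],"turn":0}]' | grep -E 'ee_|ft'; python3 -c "from h import *;print(readout.get_obs()['torque'])"
```

```text
ee_pos: [0.5045, 0.2626, 0.0972]
ft_force: [1.1, -0.7, -2.0]
ee_pos: [0.5046, 0.2627, 0.0968]
ft_force: [-1.7, 0.1, 2.8]
[-0.18038182  0.41911186  0.03374452]
```

```bash
python3 -m crank '[{"offset":[0,0,-0.1],"turn":0},{"offset":[0,0,0],"turn":0},{"offset":[0,0,0],"turn":0}]' | grep -E 'ee_|ft'; python3 -c "from h import *;print(readout.get_obs()['torque'])"
```

```text
ee_pos: [0.5047, 0.2627, 0.0955]
ft_force: [-1.7, -1.7, 5.2]
[-0.16865878  0.33571361  0.03784729]
```

```bash
python3 -m crank '[{"offset":[0,0,-0.1],"turn":0},{"offset":[0,0,0],"turn":0},{"offset":[0,0,0],"turn":0}]' | grep -E 'ee_|ft'; python3 -c "from h import *;print(readout.get_obs()['torque'])"
```

```text
ee_pos: [0.5047, 0.2627, 0.0945]
ft_force: [-2.7, -1.1, 5.3]
[-0.18912438  0.41289499  0.0288756 ]
```

```bash
python3 -m crank '[{"offset":[-0.04,-0.02,-0.1],"turn":0},{"offset":[0,0,-0.1],"turn":0},{"offset":[0,0,-0.1],"turn":0},{"offset":[0,0,0],"turn":0},{"offset":[0,0,0],"turn":0}]' | grep -E 'ee_|ft'; python3 -c "from h import *;print(readout.get_obs()['torque'])"
```

```text
ee_pos: [0.5047, 0.2627, 0.0921]
ft_force: [-1.8, -0.5, 8.2]
[-0.25638885  0.52033679 -0.01762743]
```

```bash
python3 -m crank '[{"offset":[0,0,-0.08],"turn":0},{"offset":[0,0,-0.07],"turn":0},{"offset":[0,0,0],"turn":0},{"offset":[0,0,0],"turn":0}]' | grep -E 'ee_|ft|rot'; python3 -c "from h import *;print(readout.get_obs()['torque'])"
```

```text
ee_pos: [0.5048, 0.2627, 0.0908]
eef_rot: [[-0.262, 0.965, 0.002], [0.965, 0.262, 0.001], [0.001, 0.002, -1.0]]
ft_force: [-2.2, -1.2, 9.8]
[-0.27450197  0.55009458  0.01319823]
```

```bash
python3 -m crank '[{"offset":[0,0,-0.08],"turn":0},{"offset":[0,0,0],"turn":0},{"offset":[-0.097,-0.026,0],"turn":0},{"offset":[-0.193,-0.053,0],"turn":0},{"offset":[-0.193,-0.053,0],"turn":0},{"offset":[0,0,0],"turn":0},{"offset":[0,0,0],"turn":0}]' | grep -E 'ee_|ft|rot'; python3 -c "from h import *;print(readout.get_obs()['torque'])"
```

```text
ee_pos: [0.5023, 0.2624, 0.0911]
eef_rot: [[-0.262, 0.965, 0.007], [0.965, 0.262, 0.003], [0.001, 0.008, -1.0]]
ft_force: [2.3, -0.7, 10.2]
[-0.0587065  -0.23774246 -0.01354783]
```

```bash
python3 -m crank '[{"offset":[0,0,-0.06],"turn":0},{"offset":[0,0,0],"turn":0},{"offset":[0,0,0],"turn":0},{"offset":[0,0,0],"turn":0}]' | grep -E 'ee_|ft|rot'; python3 -c "from h import *;print(readout.get_obs()['torque'])"
```

```text
ee_pos: [0.5024, 0.2624, 0.0905]
eef_rot: [[-0.262, 0.965, 0.007], [0.965, 0.262, 0.003], [0.001, 0.008, -1.0]]
ft_force: [2.2, 0.5, 9.2]
[-0.03595934 -0.06625493  0.00365598]
```

```bash
python3 -m crank '[{"offset":[-0.193,-0.053,-0.03],"turn":0},{"offset":[-0.193,-0.053,0],"turn":0},{"offset":[0,0,0],"turn":0},{"offset":[0,0,0],"turn":0}]' | grep -E 'ee_|ft|rot'; python3 -c "from h import *;print(readout.get_obs()['torque'])"
```

```text
ee_pos: [0.4988, 0.2616, 0.0905]
eef_rot: [[-0.262, 0.965, 0.008], [0.965, 0.262, 0.004], [0.002, 0.009, -1.0]]
ft_force: [3.1, 0.7, 9.6]
[-0.01478989 -0.21499867 -0.04357769]
```

```bash
python3 -m crank '[{"offset":[-0.193,-0.053,0],"turn":0},{"offset":[-0.193,-0.053,0],"turn":0},{"offset":[-0.193,-0.053,0],"turn":0},{"offset":[-0.193,-0.053,0],"turn":0},{"offset":[-0.193,-0.053,0],"turn":0},{"offset":[-0.193,-0.053,0],"turn":0},{"offset":[0,0,0],"turn":0},{"offset":[0,0,0],"turn":0}]' | grep -E 'ee_|ft|rot'; python3 -c "from h import *;print(readout.get_obs()['torque'])"
```

```text
ee_pos: [0.4873, 0.2585, 0.0905]
eef_rot: [[-0.262, 0.965, 0.008], [0.965, 0.262, 0.004], [0.002, 0.009, -1.0]]
ft_force: [2.6, 0.8, 9.7]
[ 0.0717981  -0.27742116 -0.00558768]
```

```bash
python3 -m crank '[{"offset":[-0.193,-0.053,0],"turn":0},{"offset":[-0.193,-0.053,0],"turn":0},{"offset":[0,0,0],"turn":0},{"offset":[0,0,0],"turn":0}]' | grep -E 'ee_|ft'; python3 -m crank '[{"offset":[-0.193,-0.053,0],"turn":0},{"offset":[-0.097,-0.026,0],"turn":0},{"offset":[0,0,0],"turn":0},{"offset":[0,0,0],"turn":0}]' | grep -E 'ee_|ft|rot'
```

```text
ee_pos: [0.4835, 0.2575, 0.0905]
ft_force: [3.0, 1.6, 9.9]
ee_pos: [0.4809, 0.2568, 0.0905]
eef_rot: [[-0.262, 0.965, 0.009], [0.965, 0.262, 0.004], [0.002, 0.01, -1.0]]
ft_force: [3.1, 1.7, 10.2]
```

```bash
python3 -m crank '[{"offset":[-0.145,-0.04,0],"turn":0},{"offset":[0,0,0],"turn":0},{"offset":[0,0,0],"turn":0}]' | grep -E 'ee_|ft'; python3 -m crank '[{"offset":[-0.145,-0.04,0],"turn":0},{"offset":[0,0,0],"turn":0},{"offset":[0,0,0],"turn":0}]' | grep -E 'ee_|ft|rot'
```

```text
ee_pos: [0.4804, 0.2567, 0.0908]
ft_force: [4.9, 1.9, 8.7]
ee_pos: [0.4802, 0.2566, 0.0912]
eef_rot: [[-0.262, 0.965, 0.013], [0.965, 0.262, 0.005], [0.002, 0.014, -1.0]]
ft_force: [6.8, 1.8, 8.6]
```

```bash
python3 -m crank '[{"offset":[0.24,0.065,0],"turn":0},{"offset":[0,0,0],"turn":0},{"offset":[0,0,0.1],"turn":0},{"offset":[0,0,0.1],"turn":0},{"offset":[0,0,0],"turn":0},{"offset":[0,0,0],"turn":0}]' | grep -E 'ee_|ft|rot'; python3 -m crank '[{"offset":[0,0,0.1],"turn":0},{"offset":[0,0,0.1],"turn":0},{"offset":[0,0,0],"turn":0},{"offset":[0,0,0],"turn":0}]' | grep -E 'ee_|ft|rot'
```

```text
ee_pos: [0.4804, 0.2567, 0.0923]
eef_rot: [[-0.262, 0.965, 0.009], [0.965, 0.262, 0.004], [0.002, 0.01, -1.0]]
ft_force: [3.6, 1.4, 9.8]
ee_pos: [0.4803, 0.2567, 0.0939]
eef_rot: [[-0.262, 0.965, 0.009], [0.965, 0.262, 0.004], [0.002, 0.009, -1.0]]
ft_force: [5.5, 1.4, 6.9]
```

```bash
python3 -m crank '[{"offset":[0.1,0.027,0.1],"turn":0},{"offset":[0,0,0],"turn":0},{"offset":[0,0,0],"turn":0}]' | grep -E 'ee_|ft|rot'; python3 -m crank '[{"offset":[0,0,0.1],"turn":0},{"offset":[0,0,0],"turn":0},{"offset":[0,0,0],"turn":0}]' | grep -E 'ee_|ft|rot';  python3 -m crank '[{"offset":[0,0,0.05],"turn":0},{"offset":[0,0,0],"turn":0},{"offset":[0,0,0],"turn":0}]' | grep -E 'ee_|ft|rot'
```

```text
ee_pos: [0.4804, 0.2567, 0.094]
eef_rot: [[-0.262, 0.965, 0.006], [0.965, 0.262, 0.003], [0.001, 0.007, -1.0]]
ft_force: [5.6, 3.4, 5.0]
ee_pos: [0.4804, 0.2567, 0.094]
eef_rot: [[-0.262, 0.965, 0.006], [0.965, 0.262, 0.003], [0.001, 0.006, -1.0]]
ft_force: [6.8, 3.5, -1.3]
ee_pos: [0.4804, 0.2567, 0.0941]
eef_rot: [[-0.262, 0.965, 0.005], [0.965, 0.262, 0.003], [0.001, 0.006, -1.0]]
ft_force: [7.5, 3.5, -4.4]
```

```bash
python3 -m crank '[{"offset":[0.1,0.027,0],"turn":0},{"offset":[0,0,0],"turn":0},{"offset":[0,0,0],"turn":0}]' | grep -E 'ee_|ft|rot'; python3 -m crank '[{"offset":[0.05,0.014,0],"turn":0},{"offset":[0,0,0],"turn":0},{"offset":[0,0,0],"turn":0}]' | grep -E 'ee_|ft|rot'
```

```text
ee_pos: [0.4804, 0.2567, 0.0941]
eef_rot: [[-0.262, 0.965, 0.004], [0.965, 0.262, 0.002], [0.001, 0.004, -1.0]]
ft_force: [5.0, 3.4, -2.1]
ee_pos: [0.4805, 0.2567, 0.0941]
eef_rot: [[-0.263, 0.965, 0.003], [0.965, 0.263, 0.002], [0.001, 0.003, -1.0]]
ft_force: [5.9, 3.3, -2.4]
```

```bash
python3 -m crank '[{"offset":[0.1,0.027,0],"turn":0},{"offset":[0,0,0],"turn":0}]' - 20| grep -E 'ee_|ft|rot';python3 -m crank '[{"offset":[0,0,0],"turn":0},{"offset":[0,0,0],"turn":0},{"offset":[0,0,0],"turn":0},{"offset":[0,0,0],"turn":0},{"offset":[0,0,0],"turn":0},{"offset":[0,0,0],"turn":0}]' 0.7; python3 -m crank '[{"offset":[0,0,0.5],"turn":0},{"offset":[0,0,1],"turn":0},{"offset":[0,0,2],"turn":0},{"offset":[0,0,3],"turn":0},{"offset":[0,0,3],"turn":0},{"offset":[0,0,3],"turn":0},{"offset":[-2,-2,3],"turn":0},{"offset":[-3,-2.5,0],"turn":0},{"offset":[-3,-2.5,0],"turn":0},{"offset":[-3,-2.5,0],"turn":0},{"offset":[0,0,0],"turn":0},{"offset":[0,0,0],"turn":0}]' ; python3 m.py _e; python3 - <<'E'
import cv2
a=cv2.imread('pics/side_e.png')[122:192,238:312];b=cv2.imread('pics/top_e.png')[187:237,192:276]
f=lambda i:cv2.resize(i,None,fx=5,fy=5,interpolation=cv2.INTER_CUBIC)
A,B=f(a),f(b); B=cv2.copyMakeBorder(B,0,A.shape[0]-B.shape[0],0,0,cv2.BORDER_CONSTANT)
cv2.imwrite('pics/end.png',cv2.hconcat([A,B]))
E
```

```text
ee_pos: [0.4805, 0.2567, 0.0941]
eef_rot: [[-0.263, 0.965, 0.001], [0.965, 0.263, 0.002], [0.001, 0.001, -1.0]]
ft_force: [2.7, 4.3, -0.8]
time: 18.12
ee_pos: [0.4797, 0.2555, 0.0942]
eef_rot: [[-0.262, 0.965, -0.0], [0.965, 0.262, -0.0], [-0.0, -0.0, -1.0]]
ft_force: [0.6, 0.1, -0.0]
grip_width: 0.702
grasp_force: 0.0
time: 19.12
ee_pos: [0.3686, 0.1597, 0.2506]
eef_rot: [[-0.261, 0.965, 0.002], [0.965, 0.261, 0.001], [0.0, 0.002, -1.0]]
ft_force: [-0.1, -0.3, 0.2]
grip_width: 0.704
grasp_force: 0.0
tcp [0.36860491 0.15974096 0.2505609 ] tool y yaw 15.115200670367196
top template [(0.74, array([0.4796, 0.2523, 0.0762]))]
top template_grip [(0.66, array([0.4779, 0.2595, 0.1111]))]
top template_entry [(0.58, array([0.4681, 0.2533, 0.0808]))]
top template_home [(0.87, array([0.4934, 0.2621, 0.0793]))]
top jig_bolts [(0.15, array([0.4662, 0.2511, 0.0761]))]
 sil template [475.2 220.7] [ 78.3 165.9] pca 16.13
side template [(0.66, array([0.483 , 0.2568, 0.0766]))]
side template_grip [(0.63, array([0.4821, 0.261 , 0.1112]))]
side template_entry [(0.9, array([0.4707, 0.2552, 0.0781]))]
side template_home [(0.62, array([0.4921, 0.2607, 0.0776]))]
side jig_bolts [(0.76, array([0.4902, 0.2625, 0.0006]))]
```

View pics/end.png

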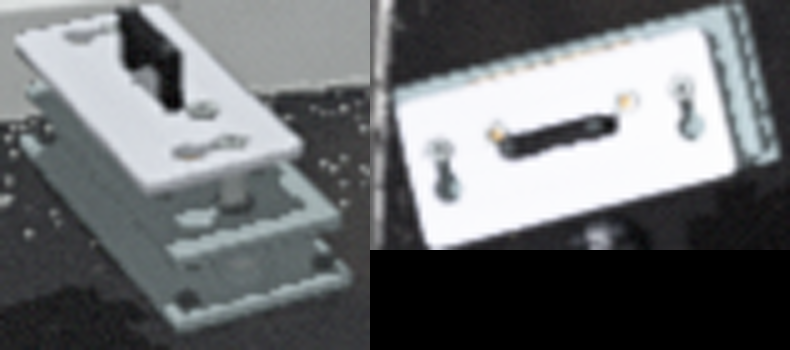

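The plate lies level. Both heads show at the recess ends of the slots, at (440,150) and (683,88), with the entry holes empty. The lock was also felt: with the springs pushing up, z held at 0.094 while I pulled. I'm handing it in.

```bash
python3 -c "from h import *;print(workorder.finish_job())"
```

```text
the job is handed in; nothing more can be done
None
```

The template hangs on both bolts with the heads locked in their recesses, the gripper is clear of it, and the job was handed in at about 19 s; the hand-in call returned no verdict.

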